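# Nest the steel pans with fanned handles

### The job

Tidy the four steel pans of the cold-store bench into one nest. The second largest already sits in the largest, but their handles are bunched together: swing its handle aside where it sits, without lifting it out, then nest the third pan in it and the smallest in that, each set down gently, upright and fully home. The handles must end fanned all one way round like a hand of cards, each about 35 degrees on from the handle below; leave the largest pan where it stands and do not disturb the jar, carton or beaker standing around it.

Things in the scene. Friction and masses are not known exactly. Their poses are not given: they have to be found in the camera images.
- pan_a: Largest steel pan: outer rim radius 78 mm (foot 75), 46 mm high, walls 3, floor 4 mm, about 600 g. Origin: centre of the underside, z up; level handle along its own -x. Stands on the bench with its handle roughly towards the robot; stays there.
- pan_b: Second largest steel pan: outer rim radius 67 mm (foot 64), 56 mm high, walls 3, floor 4 mm, about 360 g. Origin: centre of the underside, z up; level handle along its own -x. Starts nested in the largest, 4 mm above the bench, handle within 12 degrees of the largest's on either side, 6 mm clear above it and 3 mm above its rim. Turns in it with light friction; 8 mm play all round.
- pan_c: Third steel pan: outer rim radius 56 mm (foot 53), 66 mm high, walls 3, floor 4 mm, about 240 g. Origin: centre of the underside, z up; level handle along its own -x. Starts alone and upright on the bench, left or right (pan_c and pan_d swap). Home, its underside is 4 mm above that of pan_b, with 8 mm play all round, its handle 3 mm above the rim below.
- pan_d: Narrowest and tallest steel pan: outer rim radius 45 mm (foot 42), 76 mm high, walls 3, floor 4 mm, about 180 g. Origin: centre of the underside, z up; level handle along its own -x. Starts alone and upright on the bench, left or right (pan_c and pan_d swap). Home, its underside is 4 mm above that of pan_c, with 8 mm play all round, its handle 3 mm above the rim below.
- pan_a_tip (a point): Centre of the 20 mm wide round eye ending the handle of pan_a, 171 mm out from the pan's axis and 39 mm above its underside (the handle's mid-height). The handle is a straight flat level bar, 14 mm wide, 8 mm thick, reaching from the wall to 178 mm from the axis.
- pan_b_tip (a point): Centre of the 20 mm wide round eye ending the handle of pan_b, 160 mm out from the pan's axis and 49 mm above its underside (the handle's mid-height). The handle is a straight flat level bar, 14 mm wide, 8 mm thick, reaching from the wall to 167 mm from the axis.
- pan_c_tip (a point): Centre of the 20 mm wide round eye ending the handle of pan_c, 149 mm out from the pan's axis and 59 mm above its underside (the handle's mid-height). The handle is a straight flat level bar, 14 mm wide, 8 mm thick, reaching from the wall to 156 mm from the axis.
- pan_d_tip (a point): Centre of the 20 mm wide round eye ending the handle of pan_d, 138 mm out from the pan's axis and 69 mm above its underside (the handle's mid-height). The handle is a straight flat level bar, 14 mm wide, 8 mm thick, reaching from the wall to 145 mm from the axis.
- jar: Closed grey jar with white cap, radius 31 mm, 105 mm tall, loose, about 350 g: taller than the pans' handles, it stands close to one side of the largest pan's handle (it and the carton swap sides), so only the other side is free for the fan. Origin: centre of its underside. Bystander.
- carton: Small flat white carton with a green band, 75 x 55 x 28 mm high, loose, about 220 g, on the other side of the handle from the jar; the pans' handles pass above it. Origin: centre of its underside. Bystander.
- beaker: Open white cup, radius 34 mm, 80 mm tall, loose, beyond the largest pan. Origin: centre of its underside. Bystander.
- carrier_l_corner (a point): Inner near bottom corner of the grey insulated carrier box, 206 (x) x 156 (y) x 147 mm high, fixed on the bench at the left: the box reaches away from the robot (+x) and outward (+y) from this corner, along this point's axes (turned by under 5 degrees).
- carrier_r_corner (a point): Inner near bottom corner of the blue insulated carrier box with white lid, same size, fixed at the right: it reaches +x and outward (-y) from this corner.
Mind the look-alikes: they are no part of the job. Leave any yellow look-alike of the pan_b alone.

How it is judged:
By the outcome, as a careful person would: the job done as asked, in the order asked, and still so for the second after the job is handed in, with the robot touching nothing.
It also fails if it takes over 67 s, if anything falls off the work surface, if the arm or the gripper's body presses on something with over 40 N, if the wrist force passes 120 N, or if a joint passes its speed limit or range.

### The arm

A 6-joint arm with a two-finger parallel gripper is mounted at the origin on the work surface. World frame = base frame: x ahead of the robot, y to its left, z up, the work surface at z = 0. Lengths are in m, angles in rad, forces in N, time in s.
With the tool pointing down it reaches from about 0.325 to 0.775 m from the base axis. Payload 5.5 kg.
Tool frame: the origin (TCP) lies between the finger pads; the fingertips stand 8 mm ahead of it and the grasp point (between the pads) lies 11 mm behind it (tcp_to_tips is the distance from the TCP to the fingertips, in m); z points along the fingers, y is the direction in which the jaws open and shut (so a half turn about z gives the same grasp; the last joint's range is limited). The gripper opens to 88 mm and grips with 3 to 60 N. Pads are 20 mm wide; open, the fingers measure 115 mm over their backs; the gripper's body (75 mm by 178 mm) begins 61 mm behind the grasp point.
Start: joints at [-0.057, 0.091, 1.231, -0, 1.82, -0.057], TCP at [0.6, -0, 0.231] pointing down, gripper open.
Joint ranges: [-2.87, 2.87], [-0.86, 2.18], [0.17, 2.46], [-1.51, 4.65], [0.06, 2.69], [-2.65, 2.65]. Speed limits (rad/s): [2.57, 2.57, 3.01, 3.14, 3.14, 3.14].

### API

Orientations are given as a unit quaternion [w, x, y, z].
In Python, from bench import * gives the robot as it stands. Calls block until the motion is done:
- move_to(position, orientation): joint-space move of the TCP to a pose.
- move_l(position, speed=0.15, orientation=None): straight line of the TCP; orientation=None keeps the orientation; speed is the mean speed in m/s.
- movej(angles): joint-space move.
- gripper_open() and close(): open the fingers fully, or close them until they stop; the grip force is fixed at half the most.
- hold(seconds).
- inverse_kinematics(position, orientation): joint angles nearest the present ones, or None.
- state(): the state.
- get_image(name): name is "scene" or "side" or "wrist"; returns a dict with "frame" (420x560x3 uint8, blue, green, red), "depth" (420x560 float32, m along the optical axis (not along the pixel's ray), 0 where there is no reading), "camera_matrix" (3x3 intrinsics, pixels), "view" (4x4, takes a point from world to camera coordinates). Camera axes: x right, y up, looking along -z (the intrinsics and any distortion apply to the point x, -y, -z); pixel columns grow to the right and rows downward; lengths in m; the calibration is good to about 2 mm. A picture is of the moment at which its call begins.
A pose or a line that the arm cannot do raises IKError and nothing moves.
- job_done(): hands the job in, once; it reports no verdict.
The state is a dict: "time": time; "joint_pos": joint angles; "dq": joint speeds; "joint_torque": joint torques, N m; "ee_pos": TCP position; "ee_rot": TCP orientation; "ft_force": force on the tool from outside, world axes, zero at the start; "moment": the same for the moment, N m; "finger_gap": finger opening in m.
Only numpy, scipy, OpenCV 4.12 (cv2) and the standard library are available. Lean on these libraries where they do the work, as an engineer would, in place of code of your own. Each camera call takes 0.05 s, during which the arm holds its last target.

## Working session

There is one attempt and no reset: what is moved stays moved. The work goes in short steps, each a Python script; the robot and the scene stay as the last script left them, time stands still between calls to the robot, and variables do not carry over. Pictures are saved under pics/ and viewed, and the job is handed in when it is done.

```bash
ls; mkdir -p pics
python3 - <<'E'
from bench import *
import cv2
for n in ["scene","side","wrist"]:
    d=get_image(n); cv2.imwrite(f"pics/{n}0.png",d["frame"])
    print(n,d["camera_matrix"].tolist(),d["view"].round(3).tolist(), (d["depth"]>0).mean())
print(state())
E
```

```text
pics
scene [[466.95213539259004, 0.0, 276.1907334350885], [0.0, 466.95213539259004, 209.63026813718528], [0.0, 0.0, 1.0]] [[0.791, 0.612, -0.001, -0.457], [-0.427, 0.553, 0.715, 0.193], [0.438, -0.565, 0.699, -1.542], [0.0, 0.0, 0.0, 1.0]] 0.996016156462585
side [[389.8495807562388, 0.0, 280.22798984681697], [0.0, 389.8495807562388, 210.71020691225755], [0.0, 0.0, 1.0]] [[0.862, -0.507, -0.01, -0.493], [0.395, 0.658, 0.641, -0.291], [-0.318, -0.557, 0.767, -1.13], [0.0, 0.0, 0.0, 1.0]] 0.9960459183673469
wrist [[322.9651181269264, 0.0, 276.0513257813736], [0.0, 322.9651181269264, 206.04972180954042], [0.0, 0.0, 1.0]] [[1.0, 0.001, -0.002, -0.599], [-0.001, 0.959, -0.283, 0.036], [0.001, 0.283, 0.959, -0.391], [0.0, 0.0, 0.0, 1.0]] 0.9961267006802721
{'time': 0.15, 'joint_pos': array([-5.67305079e-02,  9.16758520e-02,  1.23163642e+00, -2.91251592e-05,
        1.81983271e+00, -5.66752909e-02]), 'dq': array([ 0.00126229, -0.00117993, -0.00383913,  0.0010484 ,  0.00177547,
       -0.00042321]), 'joint_torque': array([ 1.35033202e-03, -4.47044814e+01, -4.06907630e+01,  6.99103042e-02,
        2.74600578e-02, -1.16549641e-04]), 'ee_pos': array([ 5.99765322e-01, -1.64049564e-05,  2.29757326e-01]), 'ee_rot': array([-5.69654379e-04,  7.07128620e-01,  7.07084515e-01, -5.27378038e-04]), 'ft_force': array([-0.52382371,  0.43919134, -0.02437099]), 'moment': array([-0.02692133, -0.0024694 ,  0.01152514]), 'finger_gap': 0.08773769055268603}
```

View pics/scene0.png

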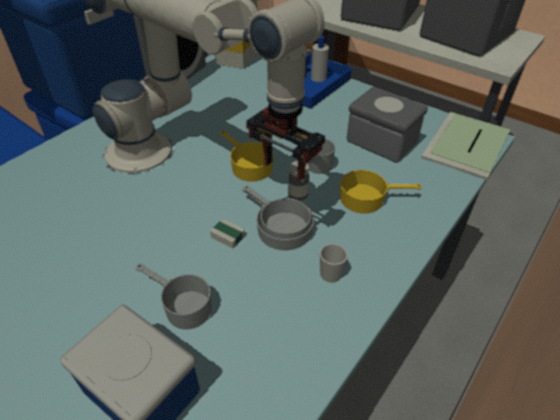

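View pics/side0.png

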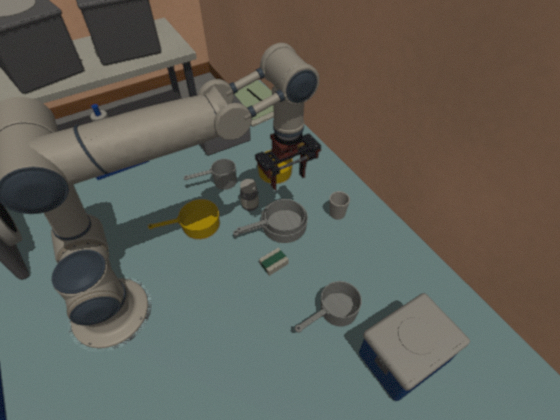

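View pics/wrist0.png

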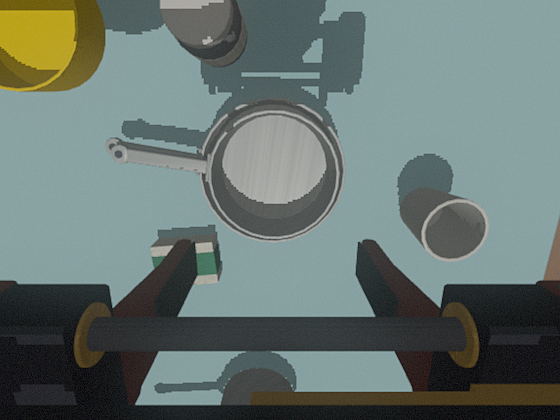

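The scene shows the nest at scene (285,222), the jar on its left (+y) side at (299,180) and the carton on the right at (228,233), so the fan goes towards −y. There are steel pans at (187,300) on the right and (320,155) on the left. Two yellow look-alikes, at (252,160) and (363,190), are not part of the job. Next I'll measure from the depth data.

```bash
cat > h.py <<'E'
from bench import *
import numpy as np, cv2
def cloud(d):
    Z=d["depth"]; K=d["camera_matrix"]; V=d["view"]
    v,u=np.mgrid[0:Z.shape[0],0:Z.shape[1]]
    c=np.stack([(u-K[0,2])/K[0,0]*Z,-(v-K[1,2])/K[1,1]*Z,-Z],-1)
    P=(c-V[:3,3])@V[:3,:3]
    P[Z<=0]=np.nan
    return P
def sat(d): return cv2.cvtColor(d["frame"],cv2.COLOR_BGR2HSV)
E
python3 - <<'E'
from h import *
S=2 # mm/px ; x 0.3..0.95 , y -0.5..0.5
for n in ["scene","side","wrist"]:
    d=get_image(n); P=cloud(d).reshape(-1,3); C=d["frame"].reshape(-1,3)
    np.savez(f"{n}0.npz",P=P,C=C)
    ok=(P[:,2]<0.16)&(P[:,2]>0.012)
    o=np.argsort(P[:,2]); P=P[o];C=C[o];ok=ok[o]
    img=np.zeros((500,400,3),np.uint8)
    for p,c in zip(P[ok],C[ok]):
        i=int((0.5-p[1])*500); j=int((p[0]-0.2)*500)
        if 0<=i<500 and 0<=j<400: img[i,j]=cv2.applyColorMap(np.uint8([[p[2]*1600]]),cv2.COLORMAP_JET)[0,0]
    cv2.imwrite(f"pics/top_{n}.png",img)
a=[cv2.imread(f"pics/top_{n}.png") for n in ["scene","side"]]
cv2.imwrite("pics/top.png",np.hstack(a))
E
```

```text
(no output)
```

View pics/top.png

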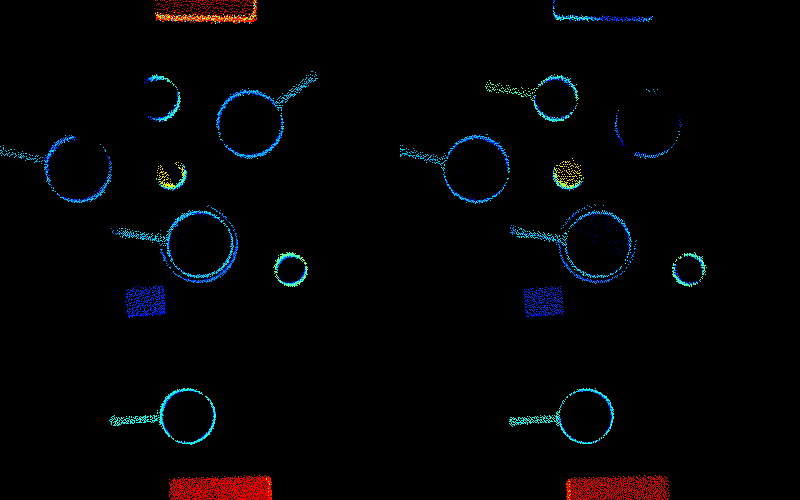

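The top-down maps show the right pan at about (187,416), with a radius of about 27 px (55 mm), so it is pan_c. The left pan at (556,98) has a radius of about 22 px (44 mm), so it is pan_d. The nest is at (200,243), the jar at (569,175), the carton at (145,300) and the beaker at (291,269). I'll fit these precisely.

```bash
cat >> h.py <<'E'
from scipy.optimize import least_squares
def fitpan(P,c0,R,H,z0,Rt,hz,Rin=None):
    """rim circle of outer radius R (top z0+H); handle mid height z0+hz; returns c, residual, handle angle"""
    c=np.array(c0,float)
    q=P[(abs(P[:,2]-(z0+H))<0.007)&(abs(np.hypot(*(P[:,:2]-c).T)-R)<0.02)]
    for tol in (0.02,0.008,0.005,0.004):
        r=np.hypot(*(q[:,:2]-c).T)
        w=q[abs(r-(R-0.0015))<tol]
        s=least_squares(lambda x:np.hypot(w[:,0]-x[0],w[:,1]-x[1])-(R-0.0015),c,loss="soft_l1",f_scale=0.001); c=s.x
    f=least_squares(lambda x:np.hypot(w[:,0]-x[0],w[:,1]-x[1])-x[2],[*c,R],loss="soft_l1",f_scale=0.001).x
    r=np.hypot(*(P[:,:2]-c).T)
    h=P[(abs(P[:,2]-(z0+hz+0.004))<0.006)&(r>R+0.008)&(r<Rt+0.012)]
    a=np.arctan2(h[:,1]-c[1],h[:,0]-c[0])
    return c,f,len(w),h,a
PAN=dict(a=(.078,.046,.171,.039),b=(.067,.056,.160,.049),c=(.056,.066,.149,.059),d=(.045,.076,.138,.069))
Z0=dict(a=0,b=.004,c=.008,d=.012)
def angle(c,h,w=0.018):
    """handle direction from centre, via mean of points"""
    u=h[:,:2]-c
    m=np.median(np.arctan2(u[:,1],u[:,0]))
    for _ in range(4):
        l=u@[np.cos(m),np.sin(m)]; t=u@[-np.sin(m),np.cos(m)]
        k=abs(t)<w
        # medians of lateral by bins -> radial line
        m+=np.median(t[k]/l[k])
    return m,k.sum(),np.median(h[k,2])
E
cat > meas.py <<'E'
from h import *
for n in ["scene","side","wrist"]:
    P=np.load(f"{n}0.npz")["P"]; P=P[np.isfinite(P[:,0])]
    for k,c0,z0 in [("a",(.6,.014),0),("b",(.6,.014),.004),("c",(.575,-.332),0),("d",(.512,.304),0)]:
        R,H,T,hz=PAN[k]
        try:
            c,f,nw,h,a=fitpan(P,c0,R,H,z0,T,hz)
            m=angle(c,h)
            print(n,k,c.round(4),f.round(4),nw,"deg",np.degrees(m[0]).round(2),m[1:])
        except Exception as e: print(n,k,e)
    for nm,c0,r,zt in [("jar",(.54,.15),.05,.105),("beaker",(.783,-.04),.05,.08)]:
        q=P[(np.hypot(*(P[:,:2]-c0).T)<r)&(P[:,2]>zt-.004)&(P[:,2]<zt+.01)]
        if len(q)>20: print(n,nm,(q[:,:2].min(0)+q[:,:2].max(0))/2,np.ptp(q[:,:2],axis=0),len(q))
    q=P[(P[:,2]>.022)&(P[:,2]<.034)&(np.hypot(*(P[:,:2]-[.49,-.1]).T)<.07)]
    if len(q)>20:print(n,"carton",cv2.minAreaRect((q[:,:2]*1000).astype(np.float32)))
    q=P[(P[:,2]>.03)&(P[:,2]<.16)&(P[:,1]>.42)&(P[:,0]>.35)]
    if len(q):print("carL",np.percentile(q,[0.5,99.5],axis=0).round(3).tolist())
    q=P[(P[:,2]>.03)&(P[:,2]<.16)&(P[:,1]<-.42)&(P[:,0]>.35)]
    if len(q):print("carR",np.percentile(q,[0.5,99.5],axis=0).round(3).tolist())
E
python3 meas.py
```

```text
scene a [0.5976 0.0124] [0.5979 0.0119 0.0759] 206 deg 105.43 (np.int64(42), np.float64(0.04356684772899353))
scene b [0.5996 0.0114] [0.5996 0.0114 0.065 ] 286 deg 171.39 (np.int64(169), np.float64(0.056346523002110106))
scene c [ 0.5752 -0.3323] [ 0.5752 -0.3323  0.0542] 330 deg -175.62 (np.int64(212), np.float64(0.062317873824420195))
scene d [0.5151 0.3024] [0.5148 0.3023 0.0437] 73 deg -69.16 (np.int64(4), np.float64(0.07541378537195703))
scene jar [0.5414093  0.15033803] [0.05364064 0.05074866] 92
scene beaker [ 0.78116723 -0.03948088] [0.06630359 0.06731399] 144
scene carton ((490.5676574707031, -102.07218170166016), (77.72239685058594, 59.60382080078125), 3.7387964725494385)
carL [[0.355, 0.456, 0.031], [0.714, 1.693, 0.158]]
carR [[0.542, -0.61, 0.034], [0.744, -0.456, 0.149]]
side a [0.5947 0.0126] [0.5945 0.0123 0.0761] 141 deg nan (np.int64(0), np.float64(nan))
side b [0.5962 0.0111] [0.5962 0.0111 0.0651] 180 deg 171.91 (np.int64(125), np.float64(0.056494917642291496))
side c [ 0.5718 -0.3324] [ 0.5719 -0.3324  0.0542] 220 deg -175.77 (np.int64(187), np.float64(0.0629933
[... 408 characters left out ...]
159]]
carR [[0.535, -0.609, 0.032], [1.209, -0.424, 0.155]]
wrist a [0.5949 0.0123] [0.5949 0.0123 0.0754] 1842 deg 168.18 (np.int64(662), np.float64(0.043472736861905344))
wrist b [0.5965 0.0118] [0.5965 0.0117 0.0646] 1852 deg 171.16 (np.int64(1458), np.float64(0.05773388192433449))
wrist c [ 0.5726 -0.3319] [ 0.5714 -0.3283  0.0507] 64 deg nan (np.int64(0), np.float64(nan))
wrist d [0.512 0.304] [0.512 0.304 0.045] 0 deg -69.21 (np.int64(7), np.float64(0.07511592907366368))
wrist jar [0.53732507 0.14205517] [0.05462186 0.03254033] 2726
wrist beaker [ 0.77879314 -0.03850372] [0.0677846  0.06678656] 1051
wrist carton ((488.04266357421875, -102.892578125), (76.23377990722656, 55.4404296875), 5.31723165512085)
  return _methods._mean(a, axis=axis, dtype=dtype,
  ret = ret.dtype.type(ret / rcount)
```

Side and wrist agree to within about 0.5 mm, while the scene camera is about 3 mm off in x, so I'll trust side and wrist. Next I need handle angles a and b in an enlarged view.

Run:
```python
from h import *
im=cv2.imread("pics/wrist0.png"); cv2.imwrite("pics/w0crop.png",cv2.resize(im[115:195,90:250],None,fx=5,fy=5,interpolation=cv2.INTER_CUBIC))
P=np.load("wrist0.npz")["P"]
ca,cb=np.array([.5949,.0123]),np.array([.5965,.0117])
for nm,c,z0,z1,R in [("a",ca,.038,.0475,.078),("b",cb,.0515,.063,.067)]:
    r=np.hypot(*(P[:,:2]-c).T); k=(P[:,2]>z0)&(P[:,2]<z1)&(r>.088)&(r<.19)&(P[:,0]<.52)&(abs(P[:,1]-.03)<.05)
    q=P[k]; rr=r[k]; print(nm,len(q),"rmax",rr.max())
    for lo in np.arange(.09,.18,.01):
        s=(rr>=lo)&(rr<lo+.01)
        if s.sum()>3: 
            y=q[s,1];x=q[s,0]; a=np.degrees(np.arctan2(y-c[1],x-c[0])); print(round(lo,3),s.sum(),"ang",np.percentile(a,[2,98]).round(2),"z",np.median(q[s,2]).round(4))
```

```text
a 482 rmax 0.1770045466191005
0.09 42 ang [166.14 168.49] z 0.0434
0.1 44 ang [166.5  168.76] z 0.0433
0.11 46 ang [166.89 168.9 ] z 0.0434
0.12 48 ang [167.09 169.23] z 0.0435
0.13 49 ang [167.4  169.31] z 0.0434
0.14 50 ang [167.61 169.49] z 0.0435
0.15 38 ang [167.74 169.27] z 0.0434
0.16 73 ang [167.15 170.31] z 0.0436
0.17 83 ang [167.56 172.88] z 0.0438
b 1148 rmax 0.16583547720907724
0.09 141 ang [167.46 175.55] z 0.0578
0.1 143 ang [167.78 175.2 ] z 0.0577
0.11 141 ang [168.13 174.83] z 0.0578
0.12 140 ang [168.39 174.57] z 0.0578
0.13 141 ang [168.58 174.31] z 0.0577
0.14 147 ang [168.79 174.1 ] z 0.0577
0.15 191 ang [168.04 174.73] z 0.0578
0.16 77 ang [168.66 174.28] z 0.0578
```

View pics/w0crop.png

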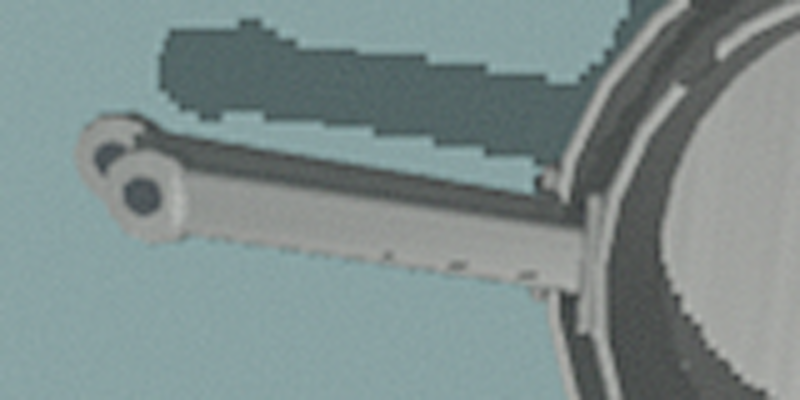

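The crop shows the eye of a at crop (105,158), behind the eye of b at (143,195). From the bar edges, a ≈ 170.4° and b ≈ 171.4°. The targets are therefore b 205.4°, c 240.4° and d 275.4°, on the carton's side, which is free. Now I'll swing b by its handle, keeping the fingertips above a's handle.

```bash
cat >> h.py <<'E'
from scipy.spatial.transform import Rotation as Ro
def q(th):  # tool down, tool y along world angle th (deg)
    r=Ro.from_euler('z',th,degrees=True)*Ro.from_quat([.70710678,.70710678,0,0])
    x,y,z,w=r.as_quat(); return np.array([w,x,y,z])
def ray(c,r,a,z): a=np.radians(a); return np.array([c[0]+r*np.cos(a),c[1]+r*np.sin(a),z])
def st(t=""):
    s=state(); print(t,"t",round(s["time"],2),"ee",s["ee_pos"].round(4),"F",s["ft_force"].round(1),"M",s["moment"].round(2),"gap",round(s["finger_gap"],4)); return s
def snap(n,f):
    d=get_image(n); cv2.imwrite(f"pics/{f}.png",d["frame"]); return d
E
python3 - <<'E'
from h import *
cb=np.array([.5965,.0117]); b0=171.4
for th in (b0-90,b0+90):
  for a in (0,35):
    j=inverse_kinematics(ray(cb,.13,b0+a,.1),q(th+a)); print(th+a,None if j is None else j.round(2))
E
```

```text
81.4 [-0.01 -0.25  1.79 -0.    1.61 -1.43]
116.4 [-0.17 -0.22  1.76 -0.    1.6  -2.2 ]
261.4 [-0.01 -0.25  1.79 -0.    1.61  1.71]
296.4 [-0.17 -0.22  1.76 -0.    1.6   0.94]
```

Run:
```python
from h import *
cb=np.array([.5965,.0117]); b0=171.4; b1=205.4; r=.130
move_to(ray(cb,r,b0,.12),q(b0+90)); st("hover")
move_l(ray(cb,r,b0,.0565),speed=.08); st("down")
```

```text
hover t 1.86 ee [0.4683 0.0311 0.1204] F [ 0.6 -0.6  0.1] M [0.02 0.1  0.01] gap 0.0878
down t 2.8 ee [0.4683 0.0312 0.0571] F [-0.5  0.2  0.1] M [0.08 0.02 0.04] gap 0.0878
```

Run:
```python
from h import *
cb=np.array([.5965,.0117]); b0=171.4; b1=205.4; r=.130
move_l(ray(cb,r,b0,.0538),speed=.05); st("down")
close(); st("closed")
N=6
for i in range(1,N+1):
    a=b0+(b1-b0)*i/N
    move_l(ray(cb,r,a,.0538),speed=.09,orientation=q(a+90))
    st(i)
gripper_open(); st("open")
p=ray(cb,r,b1,.16); move_l(p,speed=.15); st("up")
d=snap("wrist","wrist1"); np.savez("wrist1.npz",P=cloud(d).reshape(-1,3))
d=snap("side","side1"); np.savez("side1.npz",P=cloud(d).reshape(-1,3))
```

```text
down t 3.05 ee [0.4681 0.0311 0.054 ] F [0.6 0.2 0.1] M [0.02 0.14 0.04] gap 0.0878
closed t 4.17 ee [0.468  0.0312 0.0538] F [-0.2  0.3  0.1] M [0.08 0.1  0.03] gap 0.0135
1 t 4.47 ee [0.4666 0.0183 0.0538] F [-0.   0.2 -0.1] M [0.1  0.13 0.12] gap 0.0139
2 t 4.76 ee [0.4667 0.0057 0.0538] F [-0.7  0.7  0.3] M [0.02 0.09 0.12] gap 0.0137
3 t 5.05 ee [ 0.4679 -0.0069  0.0538] F [ 0.6 -1.2 -0.2] M [-0.02  0.04  0.09] gap 0.0138
4 t 5.34 ee [ 0.4704 -0.0194  0.0538] F [-0.2  0.2  0.2] M [0.03 0.05 0.15] gap 0.0138
5 t 5.63 ee [ 0.4741 -0.0317  0.0538] F [0.1 0.1 0.3] M [-0.01  0.06  0.12] gap 0.0137
6 t 5.92 ee [ 0.479  -0.0436  0.0538] F [ 0.4 -0.8 -0.3] M [-0.06  0.04  0.06] gap 0.0138
open t 7.13 ee [ 0.4791 -0.0441  0.0538] F [ 0.4  0.2 -0.2] M [-0.01  0.07 -0.01] gap 0.088
up t 7.99 ee [ 0.4786 -0.044   0.1589] F [-0.3 -0.1  0.6] M [0.   0.1  0.02] gap 0.0879
```

View pics/wrist1.png

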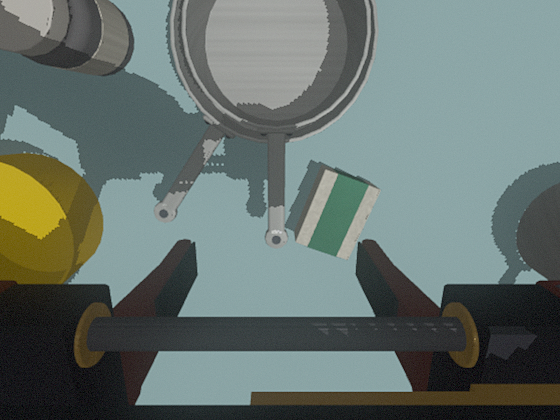

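View pics/side1.png

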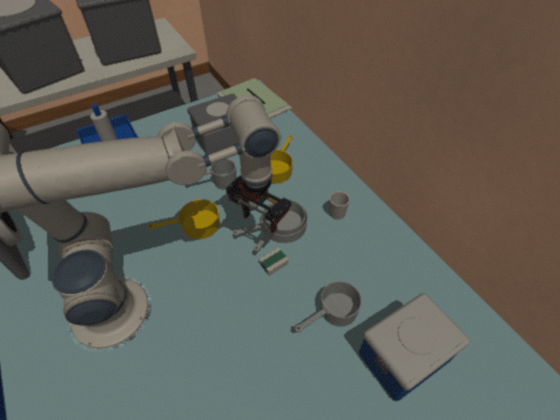

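The wrist picture shows b's handle swung to (277,238) and a's at (163,213), with the carton untouched between them. I'll measure that, then move over pan_c and look at it from above.

```bash
cat >> h.py <<'E'
def report(P,items,tag=""):
    P=P.reshape(-1,3); P=P[np.isfinite(P[:,0])]
    out={}
    for k,c0,z0 in items:
        R,H,T,hz=PAN[k]
        c,f,nw,h,a=fitpan(P,c0,R,H,z0,T,hz)
        m=angle(c,h) if len(h)>5 else (np.nan,0,0)
        w=P[(abs(np.hypot(*(P[:,:2]-c).T)-(R-.0015))<.0015)&(abs(P[:,2]-z0-H)<.008)]
        print(tag,k,c.round(4),f.round(4),nw,"deg",(np.degrees(m[0])%360).round(2),m[1],"hz",round(float(m[2]),4),"rim z",np.median(w[:,2]).round(4) if len(w) else None)
        out[k]=(c,np.degrees(m[0])%360)
    return out
E
python3 - <<'E'
from h import *
for n in ("wrist1","side1"):
    P=np.load(n+".npz")["P"]; report(P,[("a",(.595,.012),0),("b",(.596,.012),.004)],n)
cc=np.array([.572,-.332]); phi=184.2-40
move_to(np.array([*(cc-[0,.0]+[-.03,.0]),.24]),q(phi-180)); st()
d=snap("wrist","wrist2"); P=cloud(d); np.savez("wrist2.npz",P=P)
report(P,[("c",cc,0)])
E
```

```text
wrist1 a [0.5951 0.0126] [0.5936 0.0119 0.0751] 2366 deg 170.79 1837 hz 0.0436 rim z 0.0466
wrist1 b [0.5963 0.0114] [0.5949 0.0107 0.0642] 2241 deg 205.37 1909 hz 0.0577 rim z 0.0606
side1 a [0.5945 0.0126] [0.5944 0.0123 0.0761] 128 deg 171.17 129 hz 0.0424 rim z 0.0442
side1 b [0.5959 0.011 ] [0.5959 0.0109 0.0653] 123 deg 205.8 113 hz 0.0569 rim z 0.0572
 t 9.26 ee [ 0.5421 -0.3311  0.2395] F [-0.6  0.4 -0.6] M [-0.    0.03 -0.03] gap 0.0879
 c [ 0.5722 -0.3325] [ 0.5722 -0.3326  0.0537] 1435 deg 184.26 996 hz 0.0637 rim z 0.0665
```

View pics/wrist2.png

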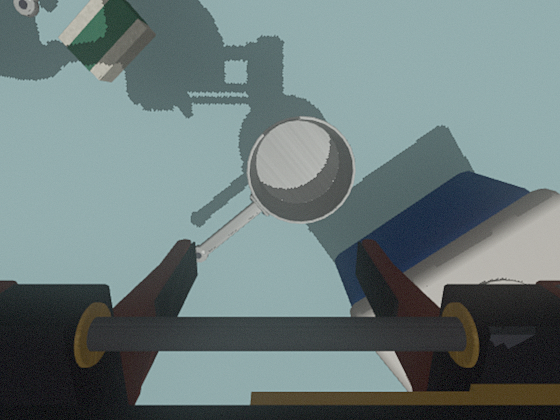

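Pan_c's rim is at (301,170) in the wrist view with its handle at 184.3°, clear of the carrier. I'll grip its wall 40° from the handle, 11 mm deep, so the outer finger stays above b's rim when the pan is home.

Run:
```python
from h import *
cc=np.array([.5722,-.3323]); h0=184.3; phi=h0-40; r=.0543
move_to(ray(cc,r,phi,.13),q(phi-180)); st()
move_l(ray(cc,r,phi,.0635),speed=.09); st("down")
close(); hold(.2); st("closed")
move_l(ray(cc,r,phi,.095),speed=.06); st("lift")
d=snap("side","side3");P=cloud(d); np.savez("side3.npz",P=P)
z=state()["ee_pos"][2]-.0635; report(P,[("c",cc,z)])
```

```text
t 9.84 ee [ 0.5285 -0.2999  0.131 ] F [-1.  -0.3  0.5] M [ 0.01  0.02 -0.03] gap 0.0879
down t 10.73 ee [ 0.5284 -0.3008  0.0641] F [0.4 0.1 0.2] M [-0.01  0.11 -0.05] gap 0.0875
closed t 12.2 ee [ 0.5281 -0.3007  0.0635] F [ 0.7 -0.7 -0.2] M [-0.12 -0.17 -0.01] gap 0.0033
lift t 12.88 ee [ 0.528  -0.3006  0.095 ] F [-0.1 -0.3 -2.5] M [ 0.11  0.15 -0.03] gap 0.0035
 c [ 0.5686 -0.3356] [ 0.5684 -0.3359  0.0542] 111 deg 179.44 188 hz 0.0964 rim z 0.0926
```

View pics/side3.png

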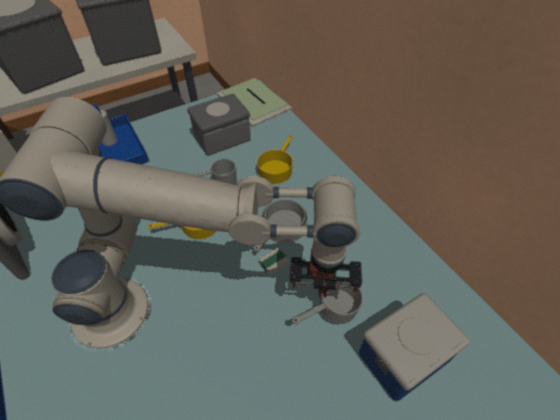

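Pan_c is lifted, but its rim points read low on the far side, which may mean tilt. I'll measure that.

```bash
cat >> h.py <<'E'
def rimplane(P,c0,R,zt,tol=.02,rt=.006):
    """plane of upper pts on rim annulus: returns z at centre, slope dir & deg"""
    P=P.reshape(-1,3);P=P[np.isfinite(P[:,0])]
    r=np.hypot(*(P[:,:2]-c0).T)
    p=P[(abs(r-(R-.0015))<rt)&(abs(P[:,2]-zt)<tol)]
    # keep top pts per azimuth
    a=np.degrees(np.arctan2(p[:,1]-c0[1],p[:,0]-c0[0]))%360
    top=[]
    for k in range(0,360,15):
        s=p[(a>=k)&(a<k+15)]
        if len(s)>3: i=np.argsort(s[:,2])[-max(2,len(s)//6):]; t=np.median(s[i],axis=0); top.append([k+7,*t])
    top=np.array(top); A=np.c_[top[:,1:3]-c0,np.ones(len(top))]
    x=least_squares(lambda x:A@x-top[:,3],[0,0,zt],loss="soft_l1",f_scale=.001).x
    print("rimplane z",x[2].round(4),"tilt",np.degrees(np.hypot(x[0],x[1])).round(2),"up toward",(np.degrees(np.arctan2(x[1],x[0]))%360).round(0),"n",len(top))
    return x,top
E
python3 - <<'E'
from h import *
P=np.load("side3.npz")["P"]; x,t=rimplane(P,np.array([.5704,-.334]),.056,.0975,.02,.01)
print(t.round(4).tolist())
P=np.load("side1.npz")["P"]; rimplane(P,np.array([.5718,-.3324]),.056,.066)
st()
d=snap("wrist","wrist3");P=cloud(d);np.savez("wrist3.npz",P=P)
x,t=rimplane(P,np.array([.5704,-.334]),.056,.0975,.02,.01)
E
```

```text
rimplane z 0.0965 tilt 5.65 up toward 127.0 n 15
[[142.0, 0.5241, -0.3061, 0.1061], [157.0, 0.5249, -0.3101, 0.1144], [172.0, 0.5144, -0.3308, 0.0982], [187.0, 0.513, -0.3459, 0.0987], [202.0, 0.518, -0.3531, 0.0968], [217.0, 0.5276, -0.3692, 0.0956], [232.0, 0.5353, -0.3765, 0.0946], [247.0, 0.5521, -0.3883, 0.0938], [262.0, 0.5596, -0.3899, 0.0928], [277.0, 0.5749, -0.3892, 0.0927], [292.0, 0.5882, -0.387, 0.0923], [307.0, 0.6043, -0.3769, 0.0931], [322.0, 0.6118, -0.3679, 0.0907], [337.0, 0.6193, -0.3538, 0.0916], [352.0, 0.622, -0.344, 0.0904]]
rimplane z 0.067 tilt 0.21 up toward 226.0 n 24
 t 12.93 ee [ 0.5279 -0.3005  0.0946] F [ 0.7  0.2 -1.9] M [0.02 0.13 0.02] gap 0.0037
rimplane z 0.0952 tilt 4.81 up toward 149.0 n 18
```

View pics/wrist3.png

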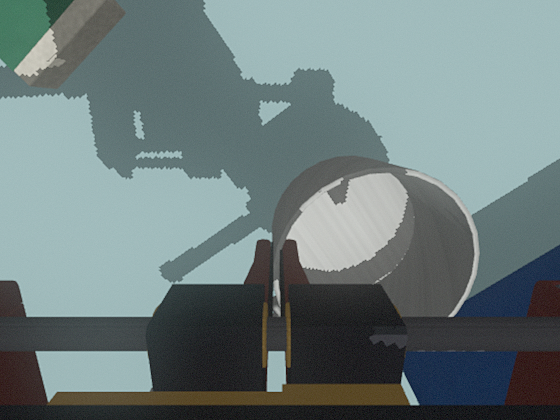

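```bash
cat >> h.py <<'E'
def qt(th,w):
    r=Ro.from_rotvec(w)*Ro.from_euler('z',th,degrees=True)*Ro.from_quat([.70710678,.70710678,0,0])
    x,y,z,ww=r.as_quat(); return np.array([ww,x,y,z])
def tiltvec(phi,deg):  # raise the side away from grasp direction phi
    d=np.array([np.cos(np.radians(phi+180)),np.sin(np.radians(phi+180)),0])
    return np.cross(d,[0,0,1])*np.radians(deg)
def refit(top,c0,bad):
    t=top[~np.isin(np.round(top[:,0]),bad)]
    A=np.c_[t[:,1:3]-c0,np.ones(len(t))]
    x=least_squares(lambda x:A@x-t[:,3],[0,0,t[:,3].mean()],loss="soft_l1",f_scale=.001).x
    print("z",x[2].round(4),"tilt",np.degrees(np.hypot(x[0],x[1])).round(2),"up",(np.degrees(np.arctan2(x[1],x[0]))%360).round(0)); return x
E
python3 - <<'E'
from h import *
c0=np.array([.5704,-.334])
for n in("side3","wrist3"):
    P=np.load(n+".npz")["P"]; x,t=rimplane(P,c0,.056,.0965,.012,.008)
    x=refit(t,c0,[112,127,142,157,172])
    print(t[:,[0,3]].round(4).tolist())
E
```

```text
rimplane z 0.0953 tilt 4.44 up toward 142.0 n 15
z 0.0951 tilt 4.21 up 146.0
[[142.0, 0.099], [157.0, 0.1039], [172.0, 0.0982], [187.0, 0.0989], [202.0, 0.0974], [217.0, 0.0961], [232.0, 0.0946], [247.0, 0.094], [262.0, 0.0928], [277.0, 0.0927], [292.0, 0.0923], [307.0, 0.0931], [322.0, 0.0907], [337.0, 0.0916], [352.0, 0.0904]]
rimplane z 0.0947 tilt 4.08 up toward 141.0 n 18
z 0.0942 tilt 3.53 up 131.0
[[7.0, 0.0926], [22.0, 0.0931], [37.0, 0.094], [52.0, 0.0948], [67.0, 0.0957], [82.0, 0.0963], [97.0, 0.0973], [112.0, 0.0978], [127.0, 0.106], [142.0, 0.1073], [157.0, 0.0984], [172.0, 0.0973], [277.0, 0.0875], [292.0, 0.0915], [307.0, 0.0914], [322.0, 0.0911], [337.0, 0.0914], [352.0, 0.0919]]
```

The tilt is about 4.1°, purely radial: the pads align with the tapered wall and the far side goes down. I'll compensate with the tool, carry pan_c above the nest, and re-measure it there.

Run:
```python
from h import *
cc=np.array([.5722,-.3323]); h0=184.3; phi=h0-40; r=.0543
move_l(ray(cc,r,phi,.16),speed=.12,orientation=qt(phi-180,tiltvec(phi,4.1))); st("level")
cb=np.array([.5962,.0113]); h1=240.4; p1=h1-40
print(inverse_kinematics(ray(cb,r,p1,.16),qt(p1-180,tiltvec(p1,4.1))))
move_l(ray(cb,r,p1,.16),speed=.2,orientation=qt(p1-180,tiltvec(p1,4.1))); hold(.3); s=st("over")
for n in("side","scene"):
    d=snap(n,n+"4");P=cloud(d);np.savez(n+"4.npz",P=P)
    z=.0965
    x,t=rimplane(P,cb,.056,z+.066,.012,.008); print(t[:,[0,3]].round(4).tolist())
    report(P,[("c",cb,z)],n)
```

```text
level t 13.67 ee [ 0.528  -0.3005  0.1602] F [-0.4  0.  -1.6] M [ 0.14  0.21 -0.02] gap 0.0036
[-0.09596889 -0.12010629  1.56613612  0.0312907   1.63114063 -0.44912233]
over t 15.58 ee [ 0.5453 -0.008   0.16  ] F [ 0.6  0.3 -2.6] M [-0.07  0.12 -0.02] gap 0.003
rimplane z 0.1644 tilt 0.9 up toward 148.0 n 14
[[7.0, 0.1647], [22.0, 0.1642], [37.0, 0.1644], [52.0, 0.1567], [217.0, 0.173], [232.0, 0.1641], [247.0, 0.163], [262.0, 0.1637], [277.0, 0.164], [292.0, 0.1634], [307.0, 0.1642], [322.0, 0.1634], [337.0, 0.1637], [352.0, 0.163]]
side c [0.596  0.0055] [0.5959 0.0055 0.0545] 113 deg 235.39 128 hz 0.1589 rim z 0.1608
rimplane z 0.1637 tilt 0.14 up toward 44.0 n 23
[[7.0, 0.1639], [22.0, 0.1644], [37.0, 0.1656], [52.0, 0.1648], [67.0, 0.1642], [82.0, 0.1622], [97.0, 0.1632], [112.0, 0.1624], [127.0, 0.1634], [142.0, 0.1622], [157.0, 0.1638], [172.0, 0.1638], [202.0, 0.1731], [217.0, 0.173], [232.0, 0.1638], [247.0, 0.1653], [262.0, 0.1626], [277.0, 0.1621], [292.0, 0.1624], [307.0, 0.163], [322.0, 0.1632], [337.0, 0.1647], [352.0, 0.164]]
scene c [0.5995 0.0054] [0.5996 0.0054 0.0543] 268 deg 236.35 196 hz 0.1587 rim z 0.1607
```

View pics/side4.png

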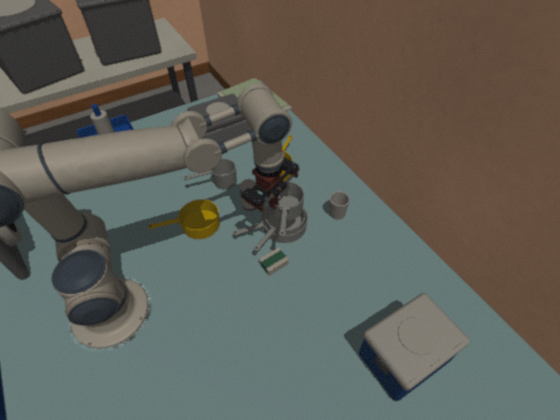

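View pics/scene4.png

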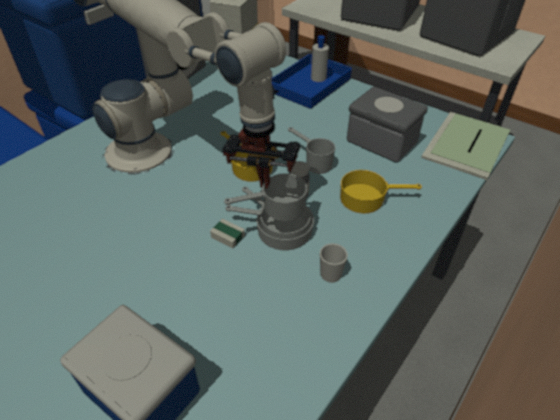

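Both cameras now show pan_c level. Relative to b, its centre is about 5.7 mm low in y and its handle is about 4.7° short, because it yawed in the grip. I'll correct both and re-check.

Run:
```python
from h import *
off=Ro.from_euler('z',4.7,degrees=True).apply([.0509,.0135,0])
p1=200.4+4.7
t=np.array([.5961,.0112,.130])-off
move_l(t,speed=.06,orientation=qt(p1-180,tiltvec(p1,4.1))); hold(.3); st("corr")
cb=np.array([.596,.0112])
for n in("side","scene"):
    d=snap(n,n+"5");P=cloud(d)
    z=.0675
    x,tt=rimplane(P,cb,.056,z+.066,.012,.008); refit(tt,cb,[187,202,217])
    report(P,[("c",cb,z),("b",cb,.004),("a",cb,0)],n)
```

```text
corr t 16.63 ee [ 0.5467 -0.0064  0.1305] F [-0.7 -0.8 -2.1] M [-0.04  0.17  0.03] gap 0.0033
rimplane z 0.1359 tilt 2.25 up toward 143.0 n 15
z 0.1343 tilt 0.69 up 41.0
side c [0.5959 0.0114] [0.5957 0.0116 0.0548] 99 deg 239.65 124 hz 0.1292 rim z 0.1316
side b [0.5961 0.0113] [0.596  0.0107 0.0649] 88 deg 205.99 123 hz 0.0564 rim z 0.0587
side a [0.5943 0.0128] [0.5943 0.0126 0.0763] 106 deg 170.86 123 hz 0.0423 rim z 0.044
rimplane z 0.134 tilt 0.28 up toward 204.0 n 23
z 0.1337 tilt 0.14 up 8.0
scene c [0.5998 0.0112] [0.5999 0.0112 0.0543] 244 deg 240.69 190 hz 0.1291 rim z 0.1313
scene b [0.5988 0.0115] [0.599  0.0112 0.0652] 175 deg 205.63 87 hz 0.0565 rim z 0.058
scene a [0.5902 0.0203] [0.5914 0.0192 0.075 ] 184 deg 98.68 22 hz 0.0432 rim z 0.0466
```

Pan_c is now aligned: centre within 1 mm, handle about 240°, level. Lowering gently.

Run:
```python
from h import *
s=st(); p=s["ee_pos"].copy(); p[:2]=np.array([.5461,.0112])*0+p[:2]
off=Ro.from_euler('z',4.7,degrees=True).apply([.0509,.0135,0]); xy=(np.array([.5961,.0112,0])-off)[:2]
move_l(np.array([*xy,.078]),speed=.07); hold(.2); s=st("near"); f0=s["ft_force"][2]
z=.078
while z>.0695:
    z-=.0008; move_l(np.array([*xy,z]),speed=.015); s=st()
    if s["ft_force"][2]-f0>2.0: break
```

```text
t 16.73 ee [ 0.5466 -0.0065  0.1303] F [ 0.4 -0.2 -2.8] M [-0.01  0.14  0.01] gap 0.0038
near t 17.82 ee [ 0.5468 -0.0065  0.0787] F [-0.4 -0.  -1. ] M [-0.07  0.15  0.02] gap 0.0038
 t 18.07 ee [ 0.5465 -0.0064  0.0772] F [-0.8 -0.2 -2.6] M [-0.07  0.15  0.05] gap 0.0032
 t 18.32 ee [ 0.5464 -0.0064  0.0763] F [-0.7 -0.6 -2. ] M [-0.03  0.12 -0.01] gap 0.0038
 t 18.57 ee [ 0.5464 -0.0064  0.0755] F [-0.4  0.1 -2.6] M [-0.05  0.2  -0.02] gap 0.0034
 t 18.82 ee [ 0.5464 -0.0064  0.0747] F [-0.2  0.1 -2.9] M [-0.07  0.16  0.04] gap 0.0035
 t 19.07 ee [ 0.5464 -0.0064  0.0739] F [ 0.2  0.1 -2.2] M [-0.03  0.15  0.02] gap 0.0035
 t 19.32 ee [ 0.5464 -0.0064  0.0731] F [-0.5 -0.1 -2.2] M [-0.04  0.14 -0.01] gap 0.0034
 t 19.57 ee [ 0.5464 -0.0064  0.0723] F [-0.1 -0.1 -2.8] M [ 0.02  0.14 -0.03] gap 0.0031
 t 19.82 ee [ 0.5464 -0.0064  0.0715] F [ 0.9  0.2 -2. ] M [-0.06  0.14  0.02] gap 0.0036
 t 20.07 ee [ 0.5468 -0.0064  0.0715] F [-0.1  0.6  1.6] M [0.05 0.27 0.06] gap 0.0034
```

Run:
```python
from h import *
gripper_open(); s=st("open")
p=s["ee_pos"]; move_l(np.array([p[0],p[1],.16]),speed=.12); st("up")
move_to(np.array([.50,.06,.26]),q(0)); st()
cb=np.array([.596,.0112])
for n in("wrist","side"):
    d=snap(n,n+"6");P=cloud(d);np.savez(n+"6.npz",P=P)
    report(P,[("c",cb,.008),("b",cb,.004),("a",cb,0)],n)
    rimplane(P,cb,.056,.074)
```

```text
open t 21.41 ee [ 0.5465 -0.0064  0.0708] F [0.3 0.1 0.1] M [ 0.01 -0.    0.  ] gap 0.0879
up t 22.3 ee [ 0.5461 -0.0064  0.1589] F [ 0.6 -0.3 -0.1] M [-0.07 -0.03  0.01] gap 0.088
 t 22.92 ee [0.5    0.0599 0.2585] F [ 0.3 -0.6 -0.7] M [-0.02 -0.02  0.02] gap 0.088
wrist c [0.5965 0.012 ] [0.5966 0.0122 0.054 ] 1136 deg 239.17 698 hz 0.0718 rim z 0.0743
wrist b [0.5959 0.0111] [0.5959 0.0113 0.0651] 1029 deg 204.84 906 hz 0.0578 rim z 0.0606
wrist a [0.5945 0.0121] [0.5944 0.0126 0.0759] 1039 deg 169.84 1135 hz 0.0437 rim z 0.0467
rimplane z 0.0753 tilt 0.42 up toward 123.0 n 22
side c [0.5966 0.0112] [0.5966 0.0112 0.0542] 154 deg 239.34 113 hz 0.0709 rim z 0.0719
side b [0.5959 0.0112] [0.5957 0.0109 0.0651] 120 deg 205.95 122 hz 0.0567 rim z 0.0584
side a [0.5945 0.0125] [0.5943 0.0123 0.0761] 132 deg 170.93 122 hz 0.0428 rim z 0.0445
rimplane z 0.0748 tilt 0.5 up toward 177.0 n 22
```

View pics/wrist6.png

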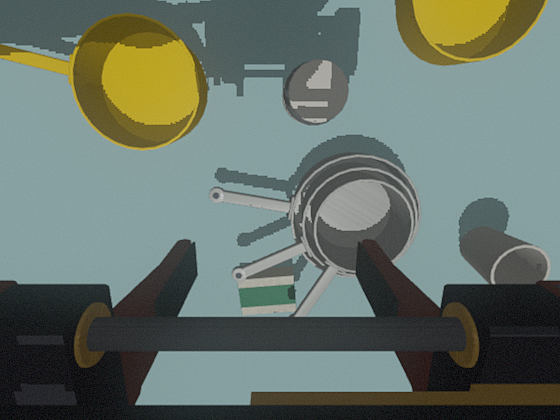

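View pics/side6.png

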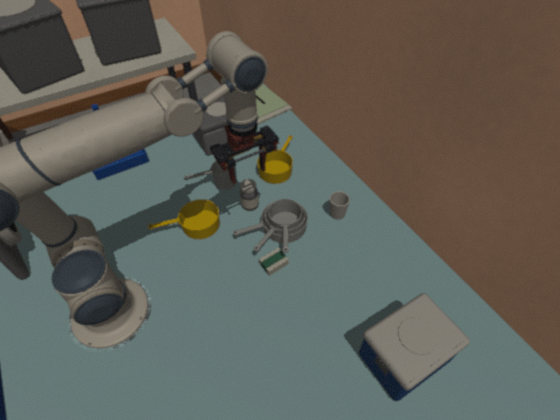

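Pan_c is home and level, with its rim at 74 mm. The handles read a ≈ 170°, b ≈ 205° and c ≈ 239.3°, so d's target is about 274.3°. Moving on to pan_d.

Run:
```python
from h import *
cd=np.array([.5118,.3023]); h0=169.5; phi=h0-40
for a in (0,105): 
    j=inverse_kinematics(ray(cd,.043,phi+a,.2),q(phi+a-180)); print(phi+a, None if j is None else j.round(2))
move_to(np.array([.4918,.3023-.02,.25]),q(phi-180)); st()
d=snap("wrist","wrist7"); P=cloud(d); np.savez("wrist7.npz",P=P)
report(P,[("d",cd,0)],"w"); rimplane(P,cd,.045,.076)
d=get_image("side"); report(cloud(d),[("d",cd,0)],"s")
```

```text
129.5 [ 0.55  0.06  1.32 -0.    1.76  1.43]
234.5 [ 0.44 -0.03  1.41 -0.    1.76 -0.51]
 t 24.19 ee [0.492  0.2815 0.2493] F [ 0.1 -0.1  0. ] M [-0.01  0.08 -0.02] gap 0.0879
w d [0.5116 0.3033] [0.5116 0.3032 0.0429] 1130 deg 169.37 1027 hz 0.0737 rim z 0.0767
rimplane z 0.0774 tilt 0.27 up toward 31.0 n 24
s d [0.5115 0.3024] [0.5115 0.3024 0.0432] 107 deg 170.42 97 hz 0.072 rim z 0.074
```

View pics/wrist7.png

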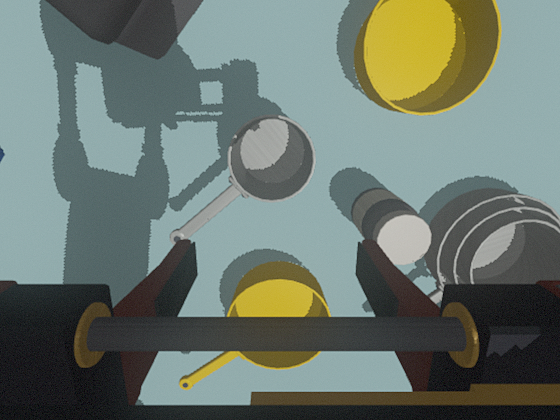

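Pan_d is at (272,158) in the wrist view, clear of the look-alikes and the carrier. I'll grasp it the same way.

Run:
```python
from h import *
cd=np.array([.5116,.3028]); h0=169.6; phi=h0-40; r=.0433
move_to(ray(cd,r,phi,.14),q(phi-180)); st()
move_l(ray(cd,r,phi,.0735),speed=.09); hold(.1); st("down")
close(); hold(.2); st("closed")
move_l(ray(cd,r,phi,.11),speed=.06); st("lift")
move_l(ray(cd,r,phi,.21),speed=.15,orientation=qt(phi-180,tiltvec(phi,3.8))); hold(.3); s=st("level")
d=snap("side","side8");P=cloud(d); np.savez("side8.npz",P=P)
z=s["ee_pos"][2]-.0735; print(z)
x,t=rimplane(P,cd,.045,z+.076,.012,.008); refit(t,cd,[112,127,142,157]); report(P,[("d",cd,z)])
```

```text
t 24.85 ee [0.4844 0.3357 0.141 ] F [ 0.1 -0.2  1.7] M [-0.02  0.06 -0.02] gap 0.088
down t 25.84 ee [0.4844 0.3365 0.0745] F [ 0.3  0.1 -0.8] M [-0.03  0.03 -0.02] gap 0.0878
closed t 27.31 ee [0.484  0.3362 0.0736] F [0.4 0.3 0.5] M [ 0.04  0.06 -0.05] gap 0.0038
lift t 28.07 ee [0.4839 0.3361 0.1098] F [-0.4 -0.2 -3.1] M [0.08 0.07 0.04] gap 0.0034
level t 29.18 ee [0.4838 0.3359 0.2091] F [-0.   0.5 -1.7] M [0.15 0.15 0.03] gap 0.0036
0.13555122871062308
rimplane z 0.212 tilt 1.27 up toward 236.0 n 21
z 0.2119 tilt 1.38 up 241.0
 d [0.509  0.3008] [0.5089 0.3008 0.0436] 122 deg 167.28 108 hz 0.207 rim z 0.209
```

View pics/side8.png

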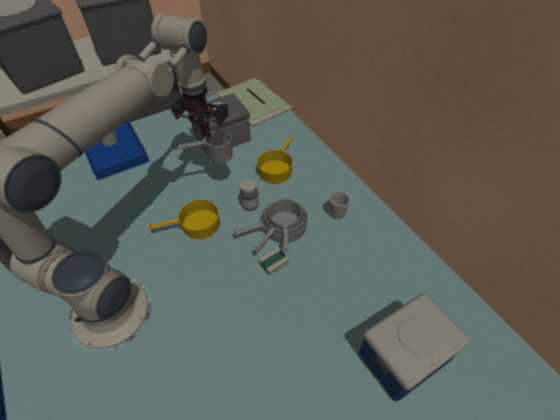

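Run:
```python
from h import *
rot=274.4-167.0; p1=129.6+rot
off=Ro.from_euler('z',rot,degrees=True).apply([.0252,-.0351,0])
c=np.array([.5964,.0115]); xy=c-off[:2]; print(xy,p1)
Q=qt(p1-180,tiltvec(p1,3.8)); print(inverse_kinematics(np.array([*xy,.21]),Q))
move_l(np.array([*xy,.21]),speed=.16,orientation=Q); st()
move_l(np.array([*xy,.165]),speed=.1); hold(.3); s=st("over")
for n in("side","scene"):
    d=snap(n,n+"9");P=cloud(d);np.savez(n+"9.npz",P=P); z=s["ee_pos"][2]-.0735
    x,t=rimplane(P,c,.045,z+.076,.012,.008); refit(t,c,[217,232,247,262])
    report(P,[("d",c,z),("c",c,.008)],n)
```

```text
[ 0.57044199 -0.02304319] 236.99999999999997
[-0.13592322 -0.02091563  1.38308652  0.06098299  1.75080828 -1.11898047]
 t 31.69 ee [ 0.5704 -0.0227  0.2101] F [-0.6 -0.9 -2.8] M [-0.03  0.04 -0.01] gap 0.0036
over t 32.59 ee [ 0.5707 -0.0231  0.1657] F [ 0.6 -0.6 -2.7] M [-0.05  0.05  0.  ] gap 0.0038
rimplane z 0.166 tilt 4.46 up toward 332.0 n 7
z 0.166 tilt 4.46 up 332.0
side d [0.5946 0.0095] [0.5942 0.0098 0.044 ] 35 deg 272.87 125 hz 0.1638 rim z 0.1668
side c [0.5967 0.0114] [0.5967 0.0113 0.0544] 86 deg 239.31 114 hz 0.0707 rim z 0.072
rimplane z 0.17 tilt 0.71 up toward 233.0 n 20
z 0.1696 tilt 0.32 up 28.0
scene d [0.5981 0.0098] [0.5982 0.0098 0.0434] 206 deg 273.57 190 hz 0.1638 rim z 0.1666
scene c [0.5995 0.0113] [0.5996 0.0113 0.0544] 146 deg 241.03 170 hz 0.0702 rim z 0.0719
```

View pics/scene9.png

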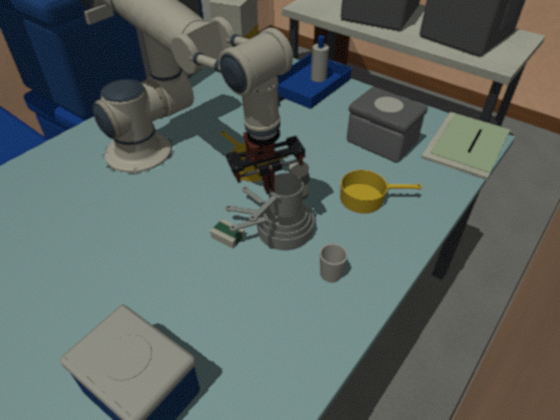

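Pan_d is level. It is about 1.7 mm off centre in x and y, and its handle is about 33.2° past c's. I'll make a small correction and lower it.

Run:
```python
from h import *
p1=237+1.7; off=Ro.from_euler('z',1.7,degrees=True).apply([.024,.0329,0]); c=np.array([.5964,.0114]); xy=c-off[:2]
Q=qt(p1-180,tiltvec(p1,3.8))
move_l(np.array([*xy,.150]),speed=.06,orientation=Q); hold(.2); s=st("corr")
for n in("side","scene"):
    d=get_image(n);P=cloud(d); z=s["ee_pos"][2]-.0735
    rimplane(P,c,.045,z+.075,.012,.008); report(P,[("d",c,z)],n)
move_l(np.array([*xy,.092]),speed=.07); hold(.2); s=st("near"); f0=-2.2
z=.092
while z>.0825:
    z-=.0008; move_l(np.array([*xy,z]),speed=.015); s=st()
    if s["ft_force"][2]-f0>2.0: break
```

```text
corr t 33.3 ee [ 0.5735 -0.0222  0.1503] F [-0.3 -0.2 -2. ] M [-0.03  0.01 -0.04] gap 0.0035
rimplane z 0.1542 tilt 1.86 up toward 68.0 n 8
side d [0.5957 0.0099] [0.5957 0.0099 0.0435] 40 deg 275.11 123 hz 0.1482 rim z 0.1523
rimplane z 0.1552 tilt 1.65 up toward 239.0 n 20
scene d [0.6002 0.0119] [0.6002 0.012  0.0435] 199 deg 275.24 183 hz 0.149 rim z 0.1508
near t 34.58 ee [ 0.5737 -0.0222  0.0926] F [-0.4 -0.4 -2.5] M [-0.14  0.04  0.03] gap 0.0036
 t 34.83 ee [ 0.5734 -0.0222  0.0912] F [-0.6 -0.3 -2.3] M [-0.06 -0.01  0.  ] gap 0.0036
 t 35.08 ee [ 0.5733 -0.0222  0.0903] F [ 0.2 -0.2 -2.5] M [-0.04  0.03 -0.01] gap 0.0038
 t 35.33 ee [ 0.5733 -0.0222  0.0895] F [-0.8 -0.4 -2.4] M [-0.04  0.02 -0.05] gap 0.0036
 t 35.58 ee [ 0.5733 -0.0222  0.0887] F [-0.5 -0.6 -0.8] M [-0.05 -0.01  0.03] gap 0.0036
 t 35.83 ee [ 0.5733 -0.0222  0.0879] F [-0.1 -0.3 -1.4] M [-0.06 -0.01  0.03] gap 0.0036
 t 36.08 ee [ 0.5733 -0.0222  0.0871] F [-0.3 -1.1 -1.6] M [-0.09 -0.   -0.  ] gap 0.0036
 t 36.33 ee [ 0.5733 -0.0222  0.0863] F [ 0.  -0.6 -2. ] M [-0.07  0.03  0.03] gap 0.0038
 t 36.58 ee [ 0.5733 -0.0222  0.0855] F [-1.1 -0.  -1.7] M [-0.05  0.04  0.01] gap 0.0039
 t 36.83 ee [ 0.5736 -0.0222  0.0854] F [-1.3 -0.1  1.3] M [ 0.03  0.22 -0.  ] gap 0.0035
```

Run:
```python
from h import *
s=state(); p=s["ee_pos"]
move_l(np.array([.5733,-.0222,.0857]),speed=.015); st()
gripper_open(); st("open")
move_l(np.array([.5733,-.0222,.18]),speed=.12); st("up")
move_to(np.array([.50,.06,.27]),q(0)); hold(.3); st()
cb=np.array([.596,.0112])
for n in("wrist","side","scene"):
    d=snap(n,n+"10");P=cloud(d);np.savez(n+"10.npz",P=P)
    report(P,[("d",cb,.012),("c",cb,.008),("b",cb,.004),("a",cb,0)],n)
    rimplane(P,cb,.045,.088); rimplane(P,cb,.056,.074)
```

```text
t 37.08 ee [ 0.5732 -0.0222  0.0854] F [-0.2 -0.1 -0.7] M [-0.02 -0.02 -0.02] gap 0.0032
open t 38.41 ee [ 0.5733 -0.0222  0.0857] F [ 0.3 -0.1  0.1] M [ 0.02 -0.05 -0.05] gap 0.0879
up t 39.34 ee [ 0.5729 -0.0222  0.1789] F [ 0.   0.2 -0.2] M [-0.06  0.    0.  ] gap 0.0878
 t 40.75 ee [0.5001 0.0598 0.2696] F [0.3 0.1 0.5] M [0.02 0.   0.03] gap 0.0874
wrist d [0.5961 0.014 ] [0.5961 0.0142 0.0429] 894 deg 274.46 288 hz 0.0858 rim z 0.0882
wrist c [0.5966 0.0119] [0.5966 0.0121 0.054 ] 1012 deg 239.12 742 hz 0.0718 rim z 0.0745
wrist b [0.5959 0.0111] [0.5959 0.0113 0.0651] 990 deg 204.8 853 hz 0.0577 rim z 0.0606
wrist a [0.5945 0.0121] [0.5944 0.0125 0.0759] 999 deg 169.81 1077 hz 0.0438 rim z 0.0467
rimplane z 0.0893 tilt 0.3 up toward 127.0 n 22
rimplane z 0.0755 tilt 0.09 up toward 15.0 n 22
side d [0.5966 0.0128] [0.5966 0.0128 0.0434] 133 deg 275.19 125 hz 0.0844 rim z 0.0864
side c [0.5966 0.0094] [0.5965 0.0092 0.0542] 95 deg 238.85 113 hz 0.0709 rim z 0.0723
side b [0.5965 0.0115] [0.5962 0.0112 0.0652] 106 deg 205.9 125 hz 0.0562 rim z 0.0581
side a [0.5946 0.0126] [0.5945 0.0124 0.0763] 119 deg 170.99 127 hz 0.0428 rim z 0.0448
rimplane z 0.0887 tilt 0.23 up toward 140.0 n 23
rimplane z 0.0741 tilt 0.59 up toward 261.0 n 15
scene d [0.5998 0.0132] [0.5998 0.0132 0.0432] 193 deg 276.44 188 hz 0.0843 rim z 0.0857
scene c [0.5998 0.0112] [0.5999 0.0111 0.0543] 149 deg 240.66 181 hz 0.0703 rim z 0.0719
scene b [0.599  0.0114] [0.5992 0.0112 0.0652] 185 deg 206.27 160 hz 0.0565 rim z 0.0583
scene a [0.5892 0.0179] [0.5894 0.0178 0.0762] 160 deg 112.19 43 hz 0.0418 rim z 0.0456
rimplane z 0.0884 tilt 0.78 up toward 274.0 n 24
rimplane z 0.0775 tilt 3.27 up toward 51.0 n 17
```

View pics/wrist10.png

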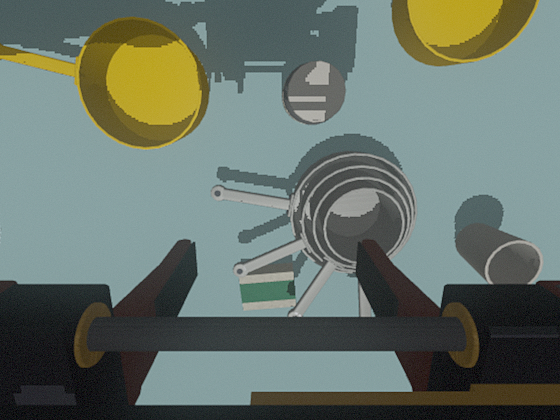

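View pics/side10.png

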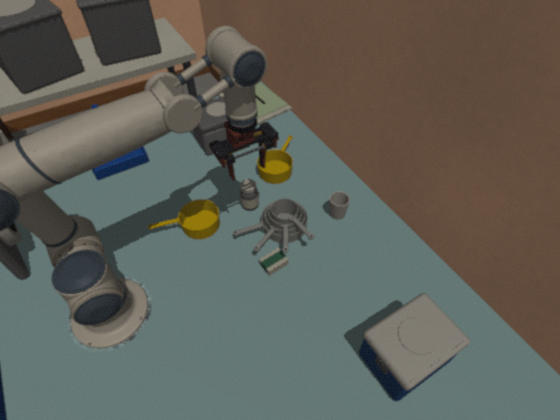

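The nest is home and fanned. One last check of the bystanders from the saved clouds, then I'll hand in.

Run:
```python
from h import *
for f in ("side0","side10"):
    P=np.load(f+".npz")["P"].reshape(-1,3); P=P[np.isfinite(P[:,0])]
    for nm,c0,r,zt in [("jar",(.54,.15),.05,.105),("beaker",(.783,-.04),.05,.08)]:
        w=P[(np.hypot(*(P[:,:2]-c0).T)<r)&(P[:,2]>zt-.006)&(P[:,2]<zt+.01)]
        print(f,nm,((w[:,:2].min(0)+w[:,:2].max(0))/2).round(4),len(w))
    w=P[(P[:,2]>.022)&(P[:,2]<.034)&(np.hypot(*(P[:,:2]-[.49,-.1]).T)<.05)]
    print(f,"carton",cv2.minAreaRect((w[:,:2]*1000).astype(np.float32)))
job_done(); st()
```

```text
side0 jar [0.5365 0.1538] 165
side0 beaker [ 0.7783 -0.0387] 90
side0 carton ((488.2155456542969, -102.94046783447266), (76.6801986694336, 57.66374588012695), 3.7717061042785645)
side10 jar [0.5369 0.1528] 165
side10 beaker [ 0.7785 -0.0381] 94
side10 carton ((488.504638671875, -102.09282684326172), (77.73579406738281, 56.42724609375), 4.927859306335449)
the job is handed in; nothing more can be done
the job is handed in; nothing more can be done
```

The four pans are in one nest with their handles fanned towards the carton's side, and the job is handed in at about 41 s of the 67 s allowed.

- **What I did:** I swung pan_b's handle round where it sat, without lifting it. I then nested pan_c in it and pan_d in that, gripping each by its wall, levelling it in the grip and lowering it until light contact (about 3–4 N).
- **Handle angles (wrist view):** a 169.8°, b 204.8°, c 239.1° and d 274.5°, so the steps are 35.0°, 34.3° and 35.3°. The side camera gave 34.9°, 33.0° and 36.3°.
- **Seating:** The rims of c and d are at about 74 and 88 mm, which means both are fully home. Wrist and side show tilt under 0.6°. The scene camera's 3.3° for pan_c disagrees; I put that down to its view of c being partly hidden.
- **Left in place:** Pan_a, the jar, the carton and the beaker are where they started, to within about 1 mm of measurement noise. The yellow look-alikes were not touched.
- **Camera disagreement:** The scene camera read about 3 mm off in x throughout, so I used the wrist and side cameras for positions. For the final checks over the nest I compared pans only within the same camera.

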